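Build up the sieve stack

TASK

Build the sieve stack on the grey base, one piece at a time from the bottom up: first the pan, then the fine sieve, then the coarse sieve, and the lid on top, each seated upright and fully home in the one below. Leave the beaker, the screw-lid tub and the tweezers where they are.

Things in the scene. Friction and masses are not known exactly. Their poses are not given: they have to be found in the camera images.
- sieve_base: fixed round grey base on a black rubber foot, 84 mm across, 22 mm high, with a bare metal collar standing on it: collar 60 mm across outside, 55 mm inside, rim at 32 mm above the bench. Origin: centre of the underside, on the bench; z up. With the pan fully home the pan's origin is 24 mm above this origin.
- pan: steel catch pan, open round dish with a plain closed floor, 26 mm high; wall 60 mm across from 8 to 26 mm height; mouth 55 mm wide; tapered spigot below, 8 mm high, 44 to 52 mm across, drops into a 55 mm mouth till the shoulder rests on its rim. Loose, about 0.1 kg. Origin: centre of underside (spigot foot), z up. Fine sieve fully home: its origin 18 mm above this one
- fine_sieve: shallow steel round sieve, close wire mesh (3 mm pitch) 12 mm below the rim, 28 mm high; wall 60 mm across from 8 to 28 mm; mouth 55 mm; tapered spigot below, 8 mm high, 44 to 52 mm across, drops into a 55 mm mouth till the shoulder rests on its rim. Loose, about 0.1 kg. Origin: centre of underside (spigot foot), z up. Coarse sieve fully home: its origin 20 mm above this one
- coarse_sieve: deeper steel round sieve, wide wire mesh (9 mm pitch, large square holes) 12 mm below the rim, 40 mm high; wall 60 mm across from 8 to 40 mm; mouth 55 mm; tapered spigot below, 8 mm high, 44 to 52 mm across, drops into a 55 mm mouth till the shoulder rests on its rim. Loose, about 0.1 kg. Origin: centre of underside (spigot foot), z up. Lid fully home: its origin 32 mm above this one
- lid: steel lid: flat disc 60 mm across, from 8 to 12 mm height, with a black knob on its middle, 18 mm across, from 12 to 30 mm, to take it by; tapered spigot below, 8 mm high, 44 to 52 mm across, drops into a 55 mm mouth till the shoulder rests on its rim. Loose, about 0.1 kg. Origin: centre of underside (spigot foot), z up. 
- beaker: bystander: small clear glass beaker, 45 mm across, 56 mm high, loose. Origin: centre of its underside
- specimen_tub: bystander: white round tub with a screw lid, 67 mm across, 100 mm high, loose, farther back on the bench. Origin: centre of its underside
- tweezers: bystander: blue tweezers, 145 mm long, 11 mm high, lying flat to the right of the work, roughly along y. Origin: middle of their underside
Things that resemble listed ones, but are neither listed nor needed, are in the scene too. What is shaped like the lid but red is not meant. What is shaped like the coarse_sieve but green is not meant.

How it is judged (in metres and radians):
On the way, in this order (a step that is already met when the one before it is completed fails the run):
1. the pan sits fully home in the collar of the base (horizontal distance between pan and sieve_base below 0.004 m and z of pan in the frame of sieve_base between 0.021 and 0.027 m and angle between pan's own z axis and vertical below 0.07 rad), for 0.2 s.
2. the fine sieve sits fully home in the pan (horizontal distance between fine_sieve and pan below 0.004 m and z of fine_sieve in the frame of pan between 0.015 and 0.021 m and angle between fine_sieve's own z axis and vertical below 0.07 rad), for 0.2 s.
3. the coarse sieve sits fully home in the fine sieve (horizontal distance between coarse_sieve and fine_sieve below 0.004 m and z of coarse_sieve in the frame of fine_sieve between 0.017 and 0.023 m and angle between coarse_sieve's own z axis and vertical below 0.07 rad), for 0.2 s.
4. the lid sits fully home in the coarse sieve (horizontal distance between lid and coarse_sieve below 0.004 m and z of lid in the frame of coarse_sieve between 0.029 and 0.035 m and angle between lid's own z axis and vertical below 0.07 rad), for 0.2 s.
At the end, for the whole second after the job is handed in: The pan in the base's collar, the fine sieve in the pan, the coarse sieve in the fine sieve and the lid in the coarse sieve, each within 4 mm of centred, within 3 mm of its seated height, within 0.07 rad of upright, released and at rest (all of step 1 and all of step 2 and all of step 3 and all of step 4 and linear speed of each of pan, fine_sieve, coarse_sieve, lid below 0.01 m/s and contact force between the fingers and pan below 0.1 N and contact force between the fingers and fine_sieve below 0.1 N and contact force between the fingers and coarse_sieve below 0.1 N and contact force between the fingers and lid below 0.1 N); the robot touches nothing.
It fails at once if the beaker is moved by more than 20 mm (distance of beaker from where it was at the start of the episode above 0.02 m).
It fails at once if the screw-lid tub is moved by more than 20 mm (distance of specimen_tub from where it was at the start of the episode above 0.02 m).
It fails at once if the tweezers is moved by more than 20 mm (distance of tweezers from where it was at the start of the episode above 0.02 m).
It also fails if it takes over 106 s, if anything falls off the work surface, if the arm or the gripper's body presses on something with over 40 N, if the wrist force passes 120 N, or if a joint passes its speed limit or range.

ROBOT

A 6-joint arm with a two-finger parallel gripper is mounted at the origin on a cart in front of the work surface, level with it; the furniture and walls round the work are solid. World frame = base frame: x ahead of the robot, y to its left, z up, the work surface at z = 0. Lengths are in m, angles in degrees, forces in N, time in s.
With the tool pointing down it reaches from about 0.4 to 0.825 m from the base axis. Payload 7 kg.
Tool frame: the origin (TCP) lies midway between the tips of the shut fingers; the grasp point (between the pads) lies 19 mm behind it; z points along the fingers, y is the line along which they close (so a half turn about z gives the same grasp; the last joint's range is limited). The gripper opens to 88 mm and grips with 3 to 60 N. Pads are 19 mm wide; open, the fingers measure 130 mm over their backs; the gripper's body (78 mm by 193 mm) begins 47 mm behind the grasp point.
Start: joints at [91.163, 20.546, 0.682, 0, -70.136, -16.507], TCP at [0.179, 0.651, 0.227] pointing down, gripper open.
Joint ranges: [-176.03, 176.03], [-82.01, 121.73], [-58.28, 71.71], [-173.87, 95.51], [-174.79, -0.11], [-173.66, 173.66]. Speed limits (degrees/s): [136.94, 136.94, 172.46, 180, 180, 180].

INTERFACE

Orientations are given as [roll, pitch, yaw] about the fixed x, y, z axes, in that order (R = Rz(yaw) Ry(pitch) Rx(roll)).
In Python, from plant import ctrl gives the robot as it stands. The module is installed in compiled form; this text tells all that it offers.
- The arm moves only by the tool send_rows, never from a script. Its argument "plan" is a list that holds one entry, the list of rows, each a list of 6 numbers: the shift along the tool's x, y, z in normalised numbers (1 is 50 cm), then the turn, a rotation vector about the tool's x, y, z in parts of the range, where 1.0 means 180 degrees. A call has 1 to 8 rows; each row is the pose to reach, as a shift and turn from the pose commanded when the call began, along the tool's axes at that moment; what a row does not reach only later rows make up. A row lasts 1/12 s, in which the tool goes at most 41.7 mm and 7.16 degrees, less where a joint would pass 70% of its speed; a pose out of reach is approached as far as the arm can. A call with a gripper value outside its range is refused whole. "fingers" is the opening, from 0 (shut) to 1 (fully open), set as the call begins (left out, the last holds). The fingers move at their own pace and stop on an object; the grip force is fixed at half the most. Time passes only in rows, so rows that repeat a pose let the fingers close. It gives the time, the measured TCP pose, the force, the opening and the grip force at its end, in the units of the state.
- ctrl.get_obs(): the state, without advancing time (a new reading comes with each control period).
- ctrl.snapshot(name): name is "scene" or "top" or "wrist"; returns a dict with "img" (480x640x3 uint8, red, green, blue), "K" (3x3 intrinsics, pixels), "k1" (the pictures are not rectified: a ray, as slopes to the right and down, at radius r is drawn at 1 + k1 r^2 times it, then the intrinsics apply), "pose" (4x4, takes a point from camera to world coordinates). Camera axes: x right, y down, z forward; pixel columns grow to the right and rows downward; lengths in m; the calibration is good to about 2 mm. A picture is of the moment at which its call begins. There is no depth.
- ctrl.close_job(): hands the job in; it is judged then, once.
The state is a dict: "clock": time; "joint_pos": joint angles; "qvel": joint speeds; "tau": joint torques, N m; "tool_pos": TCP position; "orientation": TCP orientation; "force": force on the tool from outside, world axes, zero at the start; "moment": the same for the moment, N m; "opening": finger opening in m; "gripper_force": force on a finger pad.
Only numpy, scipy, OpenCV 4.12 (cv2) and the standard library are available. Lean on these libraries where they do the work, as an engineer would, in place of code of your own. Each camera call takes 0.05 s, during which the arm holds its last target. There are 200 camera calls.

## Working session

There is one attempt and no reset: what is moved stays moved. The work goes in short steps, Python scripts to look and compute and a tool call to move; the robot and the scene stay as the last step left them, time stands still between calls to the robot, and variables do not carry over. Pictures are saved under pics/ and viewed, at most 14 in all, crops included, and the job is handed in when it is done.

Besides the shell and the picture viewer there is one more tool, called after "Emit:" by a JSON object that holds its "method" and its "body", one argument or row to a line. send_rows: Moves the arm, as the interface text tells. Its arguments: {"type":"object","properties":{"plan":{"type":"array","items":{"type":"array","items":{"type":"array","items":{"type":"number"}}}},"fingers":{"type":"number"}},"required":["plan"]}

```bash
mkdir -p pics
cat > h.py <<'E'
import numpy as np,cv2
from plant import ctrl
from scipy.spatial.transform import Rotation as R
def snap(n,f):
    s=ctrl.snapshot(n); cv2.imwrite('pics/'+f+'.png',s['img'][:,:,::-1]); np.savez('pics/'+f+'.npz',**{k:s[k] for k in('img','K','k1','pose')}); return s
def load(f): return dict(np.load('pics/'+f+'.npz'))
def ray(s,u,v):
    K=s['K'];k=float(s['k1']);d=np.array([(u-K[0,2])/K[0,0],(v-K[1,2])/K[1,1]]);x=d.copy()
    for _ in range(20): x=d/(1+k*(x@x))
    P=s['pose'];return P[:3,3],P[:3,:3]@np.array([x[0],x[1],1])
def onz(s,u,v,z):
    o,d=ray(s,u,v);return o+d*(z-o[2])/d[2]
def proj(s,p):
    P=s['pose'];c=P[:3,:3].T@(np.asarray(p)-P[:3,3]);x=c[:2]/c[2];x=x*(1+float(s['k1'])*(x@x));K=s['K']
    return np.array([K[0,0]*x[0]+K[0,2],K[1,1]*x[1]+K[1,2]])
E
python3 - <<'E'
from h import *
print(ctrl.get_obs())
for n in('scene','top','wrist'):
    s=snap(n,n+'0');print(n,s['K'].tolist(),s['k1'],s['pose'].round(3).tolist())
E
```

```text
{'clock': 0.0, 'joint_pos': array([ 9.11626987e+01,  2.05928972e+01,  6.34823543e-01, -2.00775100e-02,
       -7.01350165e+01, -1.65072220e+01]), 'qvel': array([-0.06124077, -0.01842748,  0.03464278,  0.04945081,  0.02747257,
       -0.01737708]), 'tau': array([ 1.12222126e-03, -5.82722318e+01,  2.93054867e+01,  6.99725077e+00,
        6.98208998e-03, -1.50906371e-04]), 'tool_pos': array([0.17851303, 0.65047462, 0.22561428]), 'orientation': array([ 1.79905383e+02, -8.35669696e-03, -1.53513542e+01]), 'force': array([-0.77969604,  0.24488669,  0.54581717]), 'moment': array([ 0.01584591, -0.03482234, -0.05693086]), 'gripper_force': 0.0, 'opening': 0.08761051630833117}
scene [[474.4623359276472, 0.0, 317.9693612603159], [0.0, 474.4623359276472, 232.59524498573057], [0.0, 0.0, 1.0]] -0.09097723493008647 [[0.732, -0.434, 0.526, 0.077], [-0.681, -0.481, 0.551, -0.322], [0.014, -0.762, -0.648, 0.65], [0.0, 0.0, 0.0, 1.0]]
top [[451.01936762269935, 0.0, 317.52393996132366], [0.0, 451.01936762269935, 236.19654565688165], [0.0, 0.0, 1.0]] -0.05105850534632297 [[0.023, -0.996, 0.082, 0.494], [-0.999, -0.026, -0.03, 0.205], [0.032, -0.081, -0.996, 1.011], [0.0, 0.0, 0.0, 1.0]]
wrist [[336.7530027650585, 0.0, 322.4327499935863], [0.0, 336.7530027650585, 239.98860103570223], [0.0, 0.0, 1.0]] -0.04933651629681119 [[-0.266, -0.931, -0.251, 0.247], [-0.964, 0.257, 0.068, 0.632], [0.001, 0.26, -0.966, 0.384], [0.0, 0.0, 0.0, 1.0]]
```

View pics/top0.png

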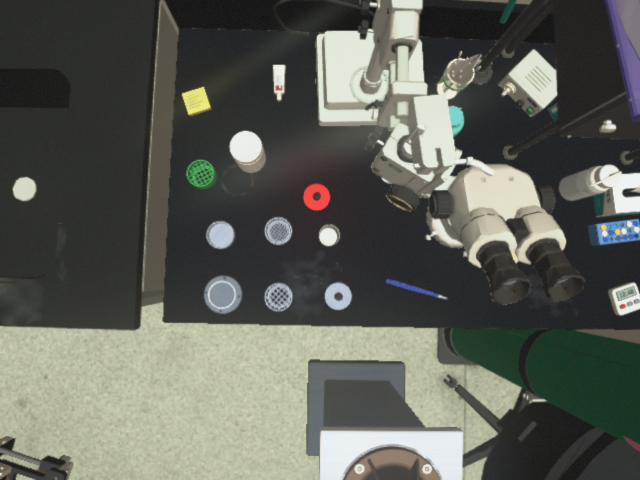

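View pics/scene0.png

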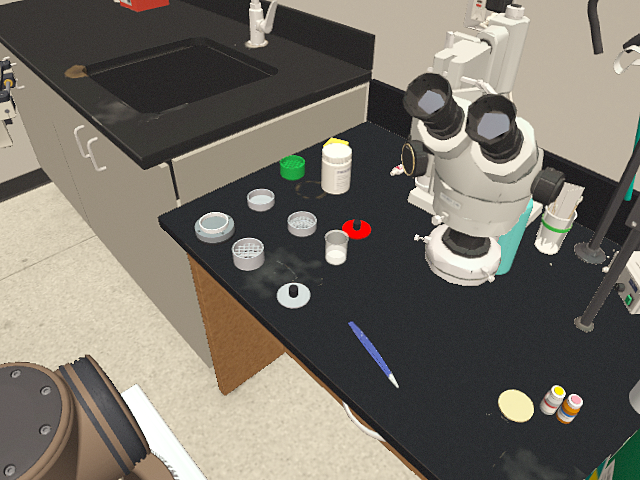

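Candidates in the top view: the pan is the plain dish at (221,235) and the base is at (222,295). The fine sieve is at (278,231) and the coarse sieve at (279,297), with the green look-alike at (201,174). The lid with the knob is at (338,296), with the red look-alike at (317,197). I'll measure these and check the choice in one close crop.

```bash
cat > meas.py <<'E'
from h import *
# circle centre from an image blob: cast hull points on the rim plane, fit circle
def circ(s,u,v,z,w=32,thr=70,ret=False):
    im=s['img'].astype(int).max(2); m=np.zeros(im.shape,np.uint8)
    m[v-w:v+w,u-w:u+w]=(im[v-w:v+w,u-w:u+w]>thr)*255
    m=cv2.morphologyEx(m,cv2.MORPH_CLOSE,np.ones((5,5)))
    c=max(cv2.findContours(m,0,cv2.CHAIN_APPROX_NONE)[0],key=cv2.contourArea)
    P=np.array([onz(s,a,b,z)[:2] for a,b in cv2.convexHull(c)[:,0]])
    (x,y),r=cv2.minEnclosingCircle((P*1000).astype(np.float32)); e=cv2.fitEllipse(c)
    return np.round([x,y,r],1),np.round(e[0],1),np.round(e[1],1)
E
python3 - <<'E'
from meas import *
t=load('top0');s=load('scene0')
T=dict(base=(222,295,.022),pan=(221,235,.026),fine=(278,231,.028),coarse=(279,297,.04),lid=(338,296,.012))
S=dict(base=(214,227,.022),pan=(261,199,.026),fine=(302,223,.028),coarse=(248,253,.04),lid=(293,294,.012))
for k in T: print(k,'top',circ(t,*T[k]),'scene',circ(s,*S[k]))
for n,u,v,z in(('beaker',329,236,.056),('tub',246,145,.1)):print(n,onz(t,u,v,z))
a=t['img'][200:330,180:370];b=s['img'][180:320,180:380]
a=cv2.resize(a,(760,520),interpolation=cv2.INTER_CUBIC)
cv2.imwrite('pics/crop0.png',a[:,:,::-1])
E
```

```text
base top (array([443.6, 378.1,  42.4]), array([222.6, 294.2]), array([38. , 38.4])) scene (array([440.2, 371.8,  51.2]), array([214.2, 227.1]), array([30.3, 40.5]))
pan top (array([573.8, 387.7,  32.4]), array([220. , 234.5]), array([28.2, 28.8])) scene (array([567.5, 377.5,  43.3]), array([260.4, 199.4]), array([22.9, 28.3]))
fine top (array([585. , 262.2,  31.8]), array([277.9, 230.5]), array([27.9, 28.2])) scene (array([577.4, 252.5,  41.9]), array([301.7, 223.4]), array([25.7, 30. ]))
coarse top (array([445. , 242.9,  45.3]), array([281.2, 295.8]), array([27.6, 39.7])) scene (array([438.2, 217.8,  69.2]), array([254.4, 259.5]), array([35.1, 53.8]))
lid top (array([445.6, 127. ,  31.8]), array([337.7, 295.8]), array([27.7, 28.2])) scene (array([445.6, 162.6,  68.7]), array([285.8, 285.8]), array([30. , 58.5]))
beaker [0.57361147 0.15144526 0.056     ]
tub [0.75340063 0.32880616 0.1       ]
```

View pics/crop0.png

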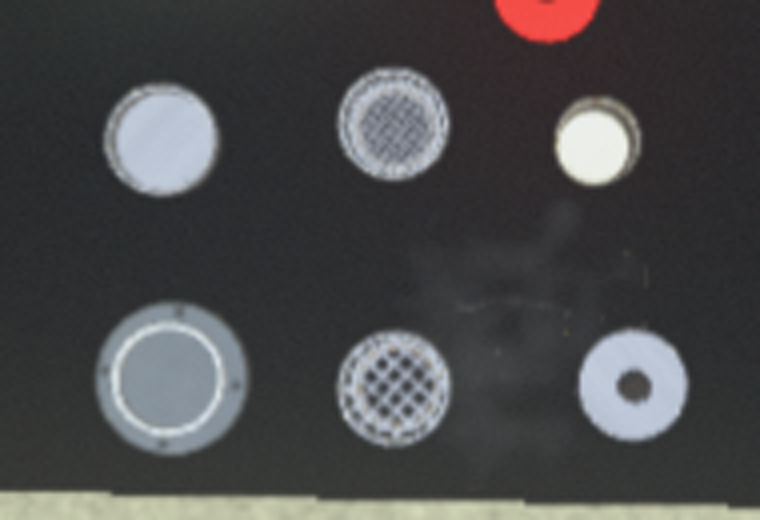

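The crop confirms the choice. The plain dish is the pan at crop (162,140), close mesh is the fine sieve (394,124), wide mesh is the coarse sieve (394,388), the steel lid is at (633,385) and the base with collar is at (170,378).

```bash
cat > go.py <<'E'
import sys
from h import *
def go(x,y,z,yaw=0):  # mm -> row
    o=ctrl.get_obs(); A=R.from_euler('xyz',o['orientation'],degrees=True); B=R.from_euler('xyz',[180,0,yaw],degrees=True)
    d=A.inv().apply(np.array([x,y,z])/1000-o['tool_pos'])*100
    print('t',round(o['clock'],2),'pos',(o['tool_pos']*1000).round(1),'rpy',o['orientation'].round(2),'F',o['force'].round(1),'open',round(o['opening']*1000,1),'g',round(o['gripper_force'],1),'\nrow',d.round(2).tolist(),(A.inv()*B).as_rotvec(degrees=True).round(2).tolist())
if __name__=='__main__': go(*map(float,sys.argv[1:]))
E
python3 - <<'E'
from meas import *
t=load('top0')
for th in(90,110,130,150): print(th,[circ(t,*a,thr=th)[:2] for a in((279,297,.04,18),(338,296,.012,18),(278,231,.028,18),(221,235,.026,18))])
E
python3 go.py 574 388 200
```

```text
90 [(array([442.3, 256.5,  31.2]), array([278.1, 296.7])), (array([445.4, 126.7,  31.2]), array([337.7, 295.8])), (array([585.1, 261.8,  30.9]), array([277.8, 230.5])), (array([573.4, 388.2,  31.4]), array([219.9, 234.5]))]
110 [(array([442. , 256.8,  30.5]), array([278. , 296.7])), (array([445.4, 126.9,  30.6]), array([337.8, 295.8])), (array([585.3, 261.9,  30.7]), array([277.8, 230.5])), (array([573.7, 388.2,  31. ]), array([219.8, 234.4]))]
130 [(array([442.4, 256.9,  29.8]), array([278. , 296.6])), (array([445.7, 127.3,  30.1]), array([337.7, 295.8])), (array([585.4, 261.9,  30.2]), array([277.9, 230.4])), (array([573.4, 388.7,  30.2]), array([219.9, 234.6]))]
150 [(array([442.3, 256.9,  29.7]), array([278. , 296.8])), (array([445.4, 126.6,  29.7]), array([337.7, 295.9])), (array([584.7, 261.9,  29.3]), array([277.8, 230.7])), (array([573.3, 388.7,  29.6]), array([220.2, 234.5]))]
t 0.15 pos [178.5 650.6 225.8] rpy [ 1.7993e+02 -1.0000e-02 -1.5350e+01] F [-1.1 -0.1 -0.5] open 87.6 g 0.0 
row [45.09, 14.85, 2.61] [0.07, 0.0, -15.35]
```

Units first: shifts go in shares of 50 cm and turns go in shares of 180 degrees. So 36 cm is 0.72, 1.1 cm is 0.022, -15.4 degrees is -0.0856.

Emit:
{"method": "send_rows", "body": {
  "plan": [
    [[0.068,0.022,0.006,0,0,-0.0167],[0.18,0.06,0.012,0,0,-0.0444],[0.3,0.1,0.02,0,0,-0.0667],[0.42,0.14,0.028,0,0,-0.0856],[0.5,0.164,0.032,0,0,-0.0856],[0.58,0.19,0.036,0,0,-0.0856],[0.66,0.218,0.04,0,0,-0.0856],[0.72,0.238,0.044,0,0,-0.0856]]
  ],
  "fingers": 1
}}

```text
clock: 0.82
tool_pos: [0.4522, 0.4685, 0.2073]
orientation: [180.0, 0.0, 0.1]
force: [0.5, 0.6, -0.7]
opening: 0.0876
gripper_force: 0.0
```

```bash
python3 go.py 573.5 388.4 90
```

```text
t 0.82 pos [452.2 468.5 207.3] rpy [1.7999e+02 1.0000e-02 7.0000e-02] F [ 0.5  0.6 -0.7] open 87.6 g 0.0 
row [12.12, 8.02, 11.72] [0.01, 0.01, 0.07]
```

Emit:
{"method": "send_rows", "body": {
  "plan": [
    [[0.07,0.046,0.04,0,0,0],[0.14,0.092,0.1,0,0,0],[0.2,0.132,0.16,0,0,0],[0.242,0.16,0.2,0,0,0],[0.242,0.16,0.22,0,0,0],[0.242,0.16,0.22,0,0,0],[0.242,0.16,0.22,0,0,0]]
  ]
}}

```text
clock: 1.4
tool_pos: [0.5719, 0.3889, 0.096]
orientation: [179.9, 0.1, -0.0]
force: [-0.2, 0.0, 0.4]
opening: 0.0878
gripper_force: 0.0
```

```bash
python3 - <<'E'
from h import *
snap('wrist','w1')
E
python3 go.py 573.5 388.4 12
```

```text
t 1.45 pos [572.  390.2  97.6] rpy [1.7997e+02 0.0000e+00 5.0000e-02] F [-0.3  0.5  1.6] open 87.7 g 0.0 
row [0.15, 0.18, 8.56] [0.03, 0.0, 0.05]
```

View pics/w1.png

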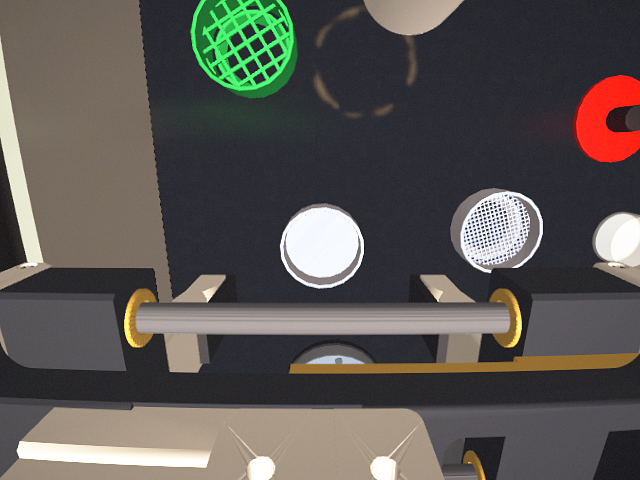

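The wrist view shows the pan at (322,247), centred between the fingers in column. The fine sieve is at (497,230). I'll measure the pan rim from this view as a cross-check.

```bash
cat >> meas.py <<'E'
def rim(s,u,v,z,w,thr=150): # ellipse of bright rim
    return circ(s,u,v,z,w,thr)
E
python3 - <<'E'
from meas import *
s=load('w1');print(s['pose'].round(4).tolist())
print(rim(s,322,247,.026,48,110),rim(s,497,230,.028,48,120))
for f in range(3):
  s=ctrl.snapshot('wrist');o=ctrl.get_obs();print((o['tool_pos']*1000).round(1),rim(s,322,247,.026,48,110)[0],(s['pose'][:3,3]*1000).round(1))
E
```

```text
[[-0.0014, -0.9651, -0.2617, 0.6426], [-1.0, 0.002, -0.002, 0.3887], [0.0024, 0.2617, -0.9651, 0.2539], [0.0, 0.0, 0.0, 1.0]]
(array([575.6, 388.6,  31.2]), array([321.7, 246.2]), array([82.9, 83.8])) (array([587.5, 266. ,  33.9]), array([498.4, 228.9]), array([82.5, 87.4]))
[572.  391.1  98.6] [575.4 388.5  31.2] [642.5 389.8 255.7]
[572.  391.4  99.1] [575.5 388.5  31.1] [642.3 390.5 256.7]
[571.8 391.6  99.2] [575.6 389.1  31.3] [642.1 390.8 257.3]
```

Converted, 8.7 cm is 0.174, 0.27 cm is 0.0054.

Emit:
{"method": "send_rows", "body": {
  "plan": [
    [[0.0054,0.006,0.04,0,0,0],[0.0054,0.006,0.09,0,0,0],[0.0054,0.006,0.14,0,0,0],[0.0054,0.006,0.166,0,0,0],[0.0054,0.006,0.174,0,0,0],[0.0054,0.006,0.174,0,0,0],[0.0054,0.006,0.174,0,0,0],[0.0054,0.006,0.174,0,0,0]]
  ]
}}

```text
clock: 2.27
tool_pos: [0.5755, 0.3881, 0.0123]
orientation: [-179.9, -0.1, 0.1]
force: [-0.5, 0.7, 1.0]
opening: 0.0876
gripper_force: 0.0
```

Emit:
{"method": "send_rows", "body": {
  "plan": [
    [[0,0,0,0,0,0],[0,0,0,0,0,0],[0,0,0,0,0,0],[0,0,0,0,0,0],[0,0,0,0,0,0],[0,0,0,0,0,0],[0,0,0,0,0,0],[0,0,0,0,0,0]]
  ],
  "fingers": 0.5
}}

```text
clock: 2.93
tool_pos: [0.5749, 0.3872, 0.0107]
orientation: [-180.0, -0.0, 0.1]
force: [0.4, -0.7, 2.6]
opening: 0.0592
gripper_force: 30.0
```

Converted, -14 cm is -0.28, -13 cm is -0.26.

Emit:
{"method": "send_rows", "body": {
  "plan": [
    [[0,0,-0.02,0,0,0],[0,0,-0.06,0,0,0],[0,0,-0.12,0,0,0],[-0.04,0,-0.18,0,0,0],[-0.1,0.006,-0.22,0,0,0],[-0.16,0.012,-0.248,0,0,0],[-0.22,0.016,-0.26,0,0,0],[-0.28,0.018,-0.26,0,0,0]]
  ]
}}

```text
clock: 3.6
tool_pos: [0.4339, 0.378, 0.1428]
orientation: [-179.9, -0.1, 0.0]
force: [-1.1, 1.5, -1.0]
opening: 0.0595
gripper_force: 30.0
```

Converted, -4.5 cm is -0.09, -3.5 cm is -0.07.

Emit:
{"method": "send_rows", "body": {
  "plan": [
    [[-0.04,0,0,0,0,0],[-0.07,0,0,0,0,0],[-0.09,0,0,0,0,0],[-0.09,0,0,0,0,0],[-0.09,0,0,0,0,0],[-0.09,0,0,0,0,0],[-0.09,0,0,0,0,0]]
  ]
}}

```text
clock: 4.18
tool_pos: [0.3903, 0.3779, 0.1402]
orientation: [180.0, 0.0, 0.0]
force: [0.6, -0.1, -1.5]
opening: 0.0596
gripper_force: 30.0
```

```bash
python3 - <<'E'
from h import *
snap('wrist','w2')
E
python3 go.py 445 377 60
```

```text
t 4.23 pos [390.3 377.8 140.2] rpy [1.7997e+02 1.0000e-02 1.0000e-02] F [-0.6  0.5 -1.1] open 59.3 g 30.0 
row [5.47, 0.07, 8.01] [0.03, 0.01, 0.01]
```

View pics/w2.png

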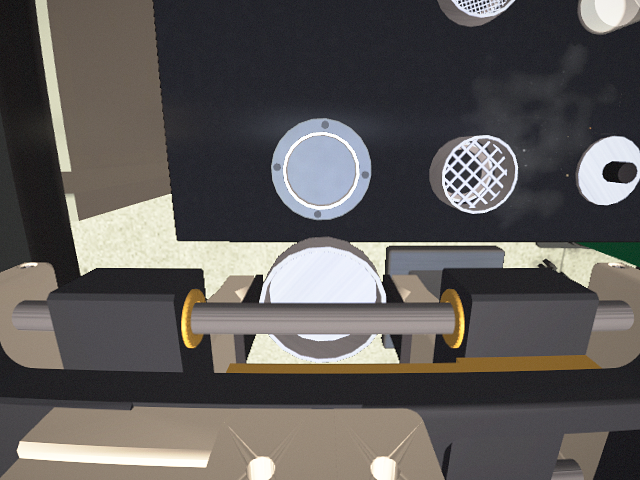

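The pan is held between the pads with its rim centred near (322,305), and the base ring is at (321,171). Next I measure the base here and its collar ring in the top view.

Run:
```python
from meas import *
s=load('w2');t=load('top0')
for th in(90,110,130): print(circ(s,321,170,.022,54,th))
for th in(215,230,240): print('ring w',circ(s,321,171,.032,42,th),end=' ')
for th in(180,195,210):
  try: print('ring top',circ(t,222,294,.032,19,th))
  except Exception as e: print(e)
print('pan held: left/right rim at row 300'); 
g=s['img'].max(2); r=g[290,240:410]; i=np.where(r>140)[0]+240; print(i.min(),i.max(), onz(s,i.min(),290,.155),onz(s,i.max(),290,.155))
print(circ(s,476,174,.04,44,140))
```

```text
(array([444.6, 378.8,  40.7]), array([320.8, 168.6]), array([ 99.3, 101.4]))
(array([444.6, 378.7,  40.7]), array([320.9, 168.7]), array([ 99.1, 101.1]))
(array([444.5, 378.6,  40.5]), array([320.9, 168.6]), array([ 98.9, 101. ]))
ring w (array([441.6, 377.4,  32.9]), array([321.2, 171.7]), array([75. , 80.8])) ring w (array([444.4, 378.6,  29.9]), array([320.8, 170.4]), array([75.4, 76.9])) ring w (array([444.5, 378.6,  29.8]), array([320.8, 170.3]), array([75.3, 76.6])) ring top (array([443.9, 378.6,  30.7]), array([221.5, 294.4]), array([27.5, 27.7]))
ring top (array([443.2, 379.3,  30.3]), array([221.3, 294.5]), array([26.9, 27.4]))
ring top (array([418. , 374.4,  10.7]), array([222.6, 307. ]), array([ 1.6, 10.2]))
pan held: left/right rim at row 300
240 409 [0.39840195 0.41541688 0.155     ] [0.398339   0.33748777 0.155     ]
(array([442.8, 257.1,  30. ]), array([479.5, 173.9]), array([72.6, 80.7]))
```

Converted, 8.9 cm is 0.178, 8.5 cm is 0.17.

Emit:
{"method": "send_rows", "body": {
  "plan": [
    [[0.02,0,0,0,0,0],[0.06,0,0.02,0,0,0],[0.1,0,0.06,0,0,0],[0.108,0,0.11,0,0,0],[0.108,0,0.15,0,0,0],[0.108,0,0.17,0,0,0],[0.108,0,0.178,0,0,0],[0.108,0,0.178,0,0,0]]
  ]
}}

```text
clock: 4.9
tool_pos: [0.4439, 0.3775, 0.0506]
orientation: [179.9, 0.0, 0.0]
force: [-0.5, -0.4, -0.9]
opening: 0.0595
gripper_force: 30.0
```

Converted, 0.8 cm is 0.016, 0.6 cm is 0.012.

Emit:
{"method": "send_rows", "body": {
  "plan": [
    [[0,0,0,0,0,0],[0,0,0.004,0,0,0],[0,0,0.008,0,0,0],[0,0,0.012,0,0,0],[0,0,0.016,0,0,0],[0,0,0.016,0,0,0],[0,0,0.016,0,0,0]]
  ]
}}

```text
clock: 5.48
tool_pos: [0.4436, 0.3779, 0.0434]
orientation: [180.0, 0.0, 0.1]
force: [-0.0, -0.7, -0.8]
opening: 0.0595
gripper_force: 30.0
```

```bash
python3 - <<'E'
from h import *
s=snap('scene','s1'); c=s['img'][150:320,140:360]; cv2.imwrite('pics/s1c.png',cv2.resize(c,None,fx=3,fy=3)[:,:,::-1])
E
python3 go.py 444.5 378.5 35
```

```text
t 5.53 pos [443.7 378.   43.5] rpy [-1.7999e+02 -0.0000e+00  6.0000e-02] F [ 0.2 -0.7 -0.7] open 59.4 g 30.0 
row [0.08, -0.05, 0.85] [-0.01, -0.0, 0.06]
```

Converted, 0.5 cm is 0.01, 0.06 cm is 0.0012.

Emit:
{"method": "send_rows", "body": {
  "plan": [
    [[0.0012,-0.0008,0.002,0,0,0],[0.0012,-0.0008,0.004,0,0,0],[0.0012,-0.0008,0.007,0,0,0],[0.0012,-0.0008,0.01,0,0,0],[0.0012,-0.0008,0.01,0,0,0],[0.0012,-0.0008,0.01,0,0,0]]
  ]
}}

```text
clock: 6.03
tool_pos: [0.4442, 0.3782, 0.0382]
orientation: [180.0, 0.0, 0.1]
force: [-0.7, -0.3, -1.6]
opening: 0.0597
gripper_force: 30.0
```

Emit:
{"method": "send_rows", "body": {
  "plan": [
    [[0,0,0.002,0,0,0],[0,0,0.004,0,0,0],[0,0,0.006,0,0,0],[0,0,0.0066,0,0,0],[0,0,0.0066,0,0,0],[0,0,0.0066,0,0,0]]
  ]
}}

```text
clock: 6.53
tool_pos: [0.4443, 0.3783, 0.0351]
orientation: [180.0, 0.0, 0.1]
force: [-0.2, -0.7, -0.6]
opening: 0.0597
gripper_force: 30.0
```

Emit:
{"method": "send_rows", "body": {
  "plan": [
    [[0,0,0,0,0,0],[0,0,0,0,0,0],[0,0,0,0,0,0],[0,0,0,0,0,0],[0,0,0,0,0,0],[0,0,0,0,0,0]]
  ],
  "fingers": 1
}}

```text
clock: 7.03
tool_pos: [0.4443, 0.3783, 0.0352]
orientation: [-180.0, -0.0, 0.1]
force: [0.6, -0.7, -0.4]
opening: 0.087
gripper_force: 0.0
```

Converted, 11.7 cm is 0.234, 10 cm is 0.2.

Emit:
{"method": "send_rows", "body": {
  "plan": [
    [[0,0,-0.02,0,0,0],[0,0,-0.06,0,0,0],[0,0,-0.12,0,0,0],[0.04,0.004,-0.18,0,0,0],[0.08,0.06,-0.18,0,0,0],[0.12,0.12,-0.18,0,0,0],[0.16,0.18,-0.18,0,0,0],[0.2,0.234,-0.18,0,0,0]]
  ]
}}

```text
clock: 7.7
tool_pos: [0.545, 0.26, 0.1264]
orientation: [-180.0, -0.0, 0.1]
force: [0.3, 0.3, -0.3]
opening: 0.0875
gripper_force: 0.0
```

Converted, 3.4 cm is 0.068, 3 cm is 0.06.

Emit:
{"method": "send_rows", "body": {
  "plan": [
    [[0.04,0,0,0,0,0],[0.06,0,0,0,0,0],[0.068,0,0.02,0,0,0],[0.068,0,0.04,0,0,0],[0.068,0,0.04,0,0,0],[0.068,0,0.04,0,0,0],[0.068,0,0.04,0,0,0]]
  ]
}}

```text
clock: 8.28
tool_pos: [0.5775, 0.262, 0.1049]
orientation: [180.0, 0.0, 0.1]
force: [0.2, 0.9, -0.5]
opening: 0.0878
gripper_force: 0.0
```

```bash
python3 - <<'E'
from meas import *
s=snap('wrist','w3'); snap('top','t3')
cv2.imwrite('pics/c3.png',np.hstack([s['img'],load('t3')['img'][180:340,150:310].repeat(3,0).repeat(3,1)])[:, :1120:1][:,:,::-1])
o=ctrl.get_obs()['tool_pos']; u,v=proj(s,[.5855,.2625,.028]).astype(int);print(u,v)
for th in(110,140):print(circ(s,u,v,.028,48,th))
E
python3 go.py 586 262 12; cd pics; python3 -c "
import cv2;a=cv2.imread('c3.png');cv2.imwrite('c3.png',cv2.resize(a,(800,343)))"
```

```text
321 238
(array([587.1, 261.8,  31.1]), array([321.5, 235.7]), array([81.1, 82.7]))
(array([587. , 261.9,  30.9]), array([321.5, 236.1]), array([81. , 81.8]))
t 8.38 pos [578.  262.1 105.5] rpy [-1.7999e+02 -2.0000e-02  1.2000e-01] F [-0.4 -0.   0.2] open 87.7 g 0.0 
row [0.8, 0.01, 9.35] [-0.01, -0.02, 0.12]
```

View pics/c3.png

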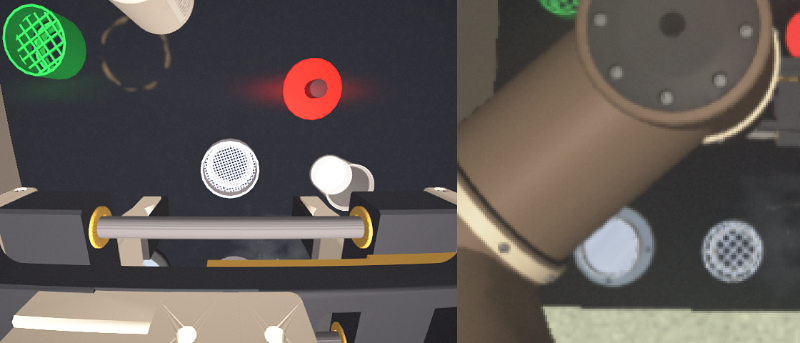

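The fine sieve sits at (321,236) in the wrist view, under the approach, and the pan looks seated in the base. I'll go down and grasp the fine sieve.

Converted, 9.3 cm is 0.186, 8.6 cm is 0.172.

Emit:
{"method": "send_rows", "body": {
  "plan": [
    [[0.016,0,0.04,0,0,0],[0.017,0,0.09,0,0,0],[0.017,0,0.14,0,0,0],[0.017,0,0.172,0,0,0],[0.017,0,0.186,0,0,0],[0.017,0,0.186,0,0,0],[0.017,0,0.186,0,0,0],[0.017,0,0.186,0,0,0]]
  ]
}}

```text
clock: 9.05
tool_pos: [0.5877, 0.2622, 0.0137]
orientation: [-179.9, -0.1, 0.1]
force: [-0.6, 0.5, 0.2]
opening: 0.0877
gripper_force: 0.0
```

Emit:
{"method": "send_rows", "body": {
  "plan": [
    [[0,0,0,0,0,0],[0,0,0,0,0,0],[0,0,0,0,0,0],[0,0,0,0,0,0],[0,0,0,0,0,0],[0,0,0,0,0,0],[0,0,0,0,0,0],[0,0,0,0,0,0]]
  ],
  "fingers": 0.5
}}

```text
clock: 9.72
tool_pos: [0.5871, 0.2616, 0.0124]
orientation: [-180.0, -0.0, 0.1]
force: [-0.3, -0.4, 2.3]
opening: 0.058
gripper_force: 30.0
```

Converted, -15 cm is -0.3, -14 cm is -0.28.

Emit:
{"method": "send_rows", "body": {
  "plan": [
    [[0,0,-0.02,0,0,0],[0,0,-0.06,0,0,0],[0,0,-0.12,0,0,0],[-0.04,-0.02,-0.18,0,0,0],[-0.1,-0.06,-0.24,0,0,0],[-0.16,-0.1,-0.28,0,0,0],[-0.22,-0.14,-0.3,0,0,0],[-0.28,-0.18,-0.3,0,0,0]]
  ]
}}

```text
clock: 10.38
tool_pos: [0.4465, 0.3531, 0.1661]
orientation: [-179.7, -0.2, 0.0]
force: [0.7, 1.0, 0.4]
opening: 0.0582
gripper_force: 30.0
```

```bash
python3 go.py 390 378.5 165
```

```text
t 10.38 pos [446.5 353.1 166.1] rpy [-1.7975e+02 -2.0000e-01  4.0000e-02] F [0.7 1.  0.4] open 58.2 g 30.0 
row [-5.65, -2.54, 0.1] [-0.25, -0.2, 0.04]
```

Converted, -5.6 cm is -0.112, -4 cm is -0.08.

Emit:
{"method": "send_rows", "body": {
  "plan": [
    [[-0.04,-0.02,0,0,0,0],[-0.08,-0.04,0,0,0,0],[-0.112,-0.05,0,0,0,0],[-0.112,-0.05,0,0,0,0],[-0.112,-0.05,0,0,0,0],[-0.112,-0.05,0,0,0,0],[-0.112,-0.05,0,0,0,0]]
  ]
}}

```text
clock: 10.97
tool_pos: [0.3913, 0.376, 0.1622]
orientation: [180.0, -0.0, 0.0]
force: [0.2, -0.6, -1.2]
opening: 0.0582
gripper_force: 30.0
```

```bash
python3 - <<'E'
from meas import *
s=snap('wrist','w4'); u,v=proj(s,[.4445,.3785,.05]).astype(int);print(u,v)
for th in(205,220,235,245):print(circ(s,u,v,.05,46,th))
E
python3 go.py 444.5 378.5 70
```

```text
318 172
(array([445.9, 378.3,  35.8]), array([318.7, 170.2]), array([86.9, 89.5]))
(array([443.5, 377.6,  30. ]), array([319.6, 172.5]), array([73.8, 75.5]))
(array([443.8, 377.7,  29.7]), array([319.6, 172.4]), array([73.5, 74.8]))
(array([443.9, 377.6,  29.6]), array([319.6, 172.3]), array([73.2, 74.1]))
t 11.02 pos [391.4 375.9 162.1] rpy [179.99   0.    -0.  ] F [-0.1 -0.2 -1.1] open 58.0 g 30.0 
row [5.31, -0.26, 9.21] [0.01, 0.0, -0.0]
```

View pics/w4.png

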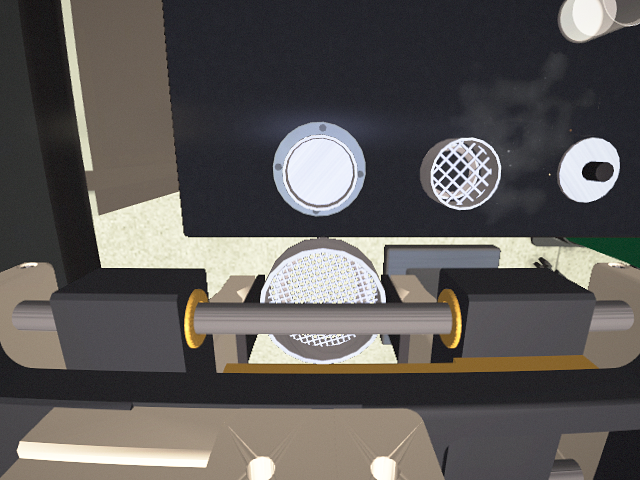

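The pan rim sits inside the base ring at (319,172), so it is seated, and the fine sieve is held level. I'll lower it to just above the pan first.

Converted, 9.6 cm is 0.192, 9.3 cm is 0.186.

Emit:
{"method": "send_rows", "body": {
  "plan": [
    [[0.03,0,0,0,0,0],[0.07,-0.002,0.02,0,0,0],[0.1048,-0.004,0.06,0,0,0],[0.1048,-0.004,0.12,0,0,0],[0.1048,-0.004,0.17,0,0,0],[0.1048,-0.004,0.186,0,0,0],[0.1048,-0.004,0.192,0,0,0],[0.1048,-0.004,0.192,0,0,0]]
  ]
}}

```text
clock: 11.68
tool_pos: [0.4436, 0.3781, 0.066]
orientation: [179.9, 0.0, 0.0]
force: [-0.3, 0.3, -1.1]
opening: 0.058
gripper_force: 30.0
```

Emit:
{"method": "send_rows", "body": {
  "plan": [
    [[0,0,0,0,0,0],[0,0,0,0,0,0],[0,0,0,0,0,0],[0,0,0,0,0,0]]
  ]
}}

```text
clock: 12.02
tool_pos: [0.4435, 0.3789, 0.0673]
orientation: [-179.9, -0.1, 0.1]
force: [-0.1, -0.3, -0.9]
opening: 0.0579
gripper_force: 30.0
```

```bash
python3 go.py 443.8 377.8 54.5
```

```text
t 12.02 pos [443.5 378.9  67.3] rpy [-1.799e+02 -6.000e-02  7.000e-02] F [-0.1 -0.3 -0.9] open 57.9 g 30.0 
row [0.03, 0.11, 1.28] [-0.1, -0.06, 0.07]
```

Converted, 0.9 cm is 0.018, 0.03 cm is 0.0006.

Emit:
{"method": "send_rows", "body": {
  "plan": [
    [[0.0006,0.002,0.004,0,0,0],[0.0006,0.002,0.008,0,0,0],[0.0006,0.002,0.012,0,0,0],[0.0006,0.002,0.016,0,0,0],[0.0006,0.002,0.018,0,0,0],[0.0006,0.002,0.018,0,0,0],[0.0006,0.002,0.018,0,0,0],[0.0006,0.002,0.018,0,0,0]]
  ]
}}

```text
clock: 12.68
tool_pos: [0.4435, 0.3774, 0.0571]
orientation: [180.0, -0.0, 0.1]
force: [-0.8, 0.3, -1.0]
opening: 0.0583
gripper_force: 30.0
```

Converted, 0.35 cm is 0.007, 0.3 cm is 0.006.

Emit:
{"method": "send_rows", "body": {
  "plan": [
    [[0,0,0.002,0,0,0],[0,0,0.004,0,0,0],[0,0,0.006,0,0,0],[0,0,0.007,0,0,0],[0,0,0.007,0,0,0],[0,0,0.007,0,0,0],[0,0,0.007,0,0,0]]
  ]
}}

```text
clock: 13.27
tool_pos: [0.4436, 0.3774, 0.0544]
orientation: [-180.0, -0.0, 0.1]
force: [-1.8, -0.9, 5.8]
opening: 0.0582
gripper_force: 30.0
```

Emit:
{"method": "send_rows", "body": {
  "plan": [
    [[0,0,0,0,0,0],[0,0,0,0,0,0],[0,0,0,0,0,0],[0,0,0,0,0,0],[0,0,0,0,0,0],[0,0,0,0,0,0]]
  ],
  "fingers": 1
}}

```text
clock: 13.77
tool_pos: [0.4435, 0.3773, 0.0535]
orientation: [180.0, 0.0, 0.1]
force: [0.7, -0.6, -0.3]
opening: 0.087
gripper_force: 0.0
```

Converted, 12 cm is 0.24, 9 cm is 0.18.

Emit:
{"method": "send_rows", "body": {
  "plan": [
    [[0,0,-0.02,0,0,0],[0,0,-0.06,0,0,0],[0,0.004,-0.12,0,0,0],[0,0.06,-0.15,0,0,0],[-0.008,0.12,-0.15,0,0,0],[-0.02,0.18,-0.15,0,0,0],[-0.032,0.24,-0.15,0,0,0],[-0.032,0.24,-0.15,0,0,0]]
  ]
}}

```text
clock: 14.43
tool_pos: [0.4257, 0.2528, 0.1293]
orientation: [180.0, 0.1, -0.1]
force: [0.1, -1.1, -0.1]
opening: 0.0877
gripper_force: 0.0
```

Emit:
{"method": "send_rows", "body": {
  "plan": [
    [[0,0,0,0,0,0],[0,0,0,0,0,0],[0,0,0,0,0,0],[0,0,0,0,0,0]]
  ]
}}

```text
clock: 14.77
tool_pos: [0.4279, 0.2581, 0.1287]
orientation: [-180.0, -0.0, 0.1]
force: [-0.3, -0.6, -0.1]
opening: 0.0874
gripper_force: 0.0
```

```bash
python3 - <<'E'
from meas import *
s=snap('wrist','w5'); u,v=proj(s,[.4425,.257,.04]).astype(int);print(u,v)
for th in(120,150,180):print(circ(s,u,v,.04,54,th))
E
python3 go.py 443 257 14
```

```text
323 226
(array([443.9, 256.7,  31. ]), array([323.5, 223.8]), array([77.8, 79.5]))
(array([443. , 256.9,  30. ]), array([323.5, 224.7]), array([77. , 77.9]))
(array([443. , 256.7,  29.8]), array([323.6, 224.7]), array([76.5, 77.7]))
t 14.82 pos [427.8 258.  128.5] rpy [1.7999e+02 0.0000e+00 9.0000e-02] F [-0.  -0.1  0.7] open 87.4 g 0.0 
row [1.52, 0.1, 11.45] [0.01, 0.0, 0.09]
```

View pics/w5.png

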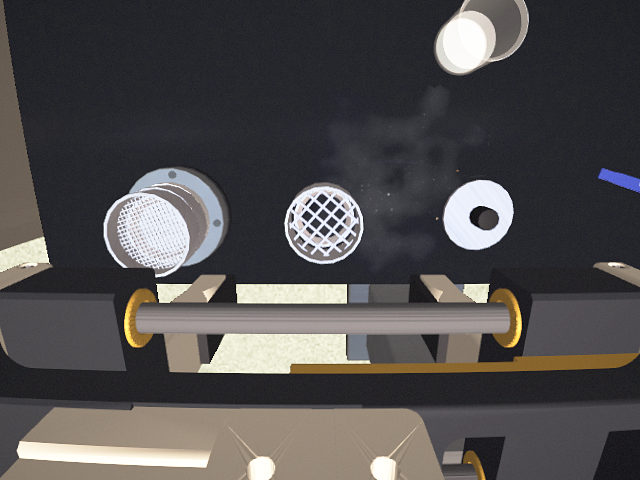

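The stack is upright at (165,225) and the coarse sieve is at (323,225). I'll grasp with tips at 20 mm so the gripper body clears the 70 mm stack.

Converted, 10.9 cm is 0.218, 10.3 cm is 0.206.

Emit:
{"method": "send_rows", "body": {
  "plan": [
    [[0.01,0.002,0.04,0,0,0],[0.02,0.002,0.09,0,0,0],[0.03,0.002,0.14,0,0,0],[0.03,0.002,0.18,0,0,0],[0.03,0.002,0.206,0,0,0],[0.03,0.002,0.218,0,0,0],[0.03,0.002,0.218,0,0,0],[0.03,0.002,0.218,0,0,0]]
  ]
}}

```text
clock: 15.48
tool_pos: [0.4428, 0.2567, 0.0197]
orientation: [180.0, 0.0, 0.1]
force: [0.4, -0.3, 0.3]
opening: 0.0876
gripper_force: 0.0
```

Emit:
{"method": "send_rows", "body": {
  "plan": [
    [[0,0,0,0,0,0],[0,0,0,0,0,0],[0,0,0,0,0,0],[0,0,0,0,0,0],[0,0,0,0,0,0],[0,0,0,0,0,0],[0,0,0,0,0,0],[0,0,0,0,0,0]]
  ],
  "fingers": 0.5
}}

```text
clock: 16.15
tool_pos: [0.4429, 0.2566, 0.0201]
orientation: [-180.0, -0.0, 0.1]
force: [-1.2, -0.5, 5.9]
opening: 0.0599
gripper_force: 30.0
```

Converted, -16.5 cm is -0.33, -16 cm is -0.32.

Emit:
{"method": "send_rows", "body": {
  "plan": [
    [[0,0,-0.02,0,0,0],[0,0,-0.06,0,0,0],[0,0,-0.12,0,0,0],[0,0,-0.18,0,0,0],[0,0,-0.24,0,0,0],[-0.01,0,-0.29,0,0,0],[-0.04,-0.04,-0.32,0,0,0],[-0.08,-0.08,-0.33,0,0,0]]
  ]
}}

```text
clock: 16.82
tool_pos: [0.4036, 0.297, 0.1881]
orientation: [-179.8, -0.2, -0.1]
force: [0.5, 1.2, -1.6]
opening: 0.0598
gripper_force: 30.0
```

```bash
python3 go.py 385 378 190
```

```text
t 16.82 pos [403.6 297.  188.1] rpy [-1.798e+02 -1.700e-01 -7.000e-02] F [ 0.5  1.2 -1.6] open 59.8 g 30.0 
row [-1.87, -8.1, -0.16] [-0.2, -0.17, -0.07]
```

Converted, -8.1 cm is -0.162, -7.5 cm is -0.15.

Emit:
{"method": "send_rows", "body": {
  "plan": [
    [[-0.02,-0.05,0,0,0,0],[-0.038,-0.11,0,0,0,0],[-0.038,-0.15,0,0,0,0],[-0.038,-0.162,0,0,0,0],[-0.038,-0.162,0,0,0,0],[-0.038,-0.162,0,0,0,0],[-0.038,-0.162,0,0,0,0],[-0.038,-0.162,0,0,0,0]]
  ]
}}

```text
clock: 17.48
tool_pos: [0.3836, 0.3762, 0.1847]
orientation: [180.0, 0.0, -0.0]
force: [0.1, -0.2, -1.5]
opening: 0.0595
gripper_force: 30.0
```

```bash
python3 - <<'E'
from meas import *
s=snap('wrist','w6'); u,v=proj(s,[.4438,.3778,.07]).astype(int);print(u,v)
for th in(205,220,235):print(circ(s,u,v,.07,44,th))
E
python3 go.py 444 378 90
```

```text
319 162
(array([445.9, 378.1,  33.7]), array([319.8, 160.6]), array([81.5, 84.7]))
(array([442.4, 376.9,  29.9]), array([320.8, 164. ]), array([73.8, 75.4]))
(array([442.3, 376.9,  29.6]), array([320.8, 163.9]), array([73.2, 74.7]))
t 17.53 pos [383.7 376.3 184.7] rpy [1.8e+02 1.0e-02 0.0e+00] F [-0.2  0.3 -1.1] open 59.8 g 30.0 
row [6.03, -0.17, 9.47] [0.0, 0.01, 0.0]
```

View pics/w6.png

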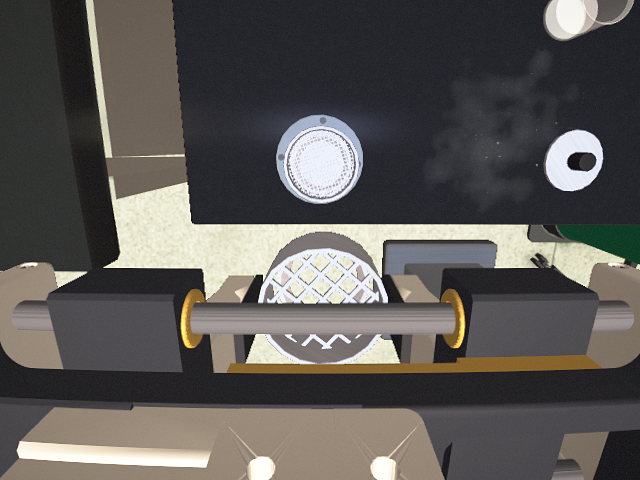

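The fine sieve is seated in the stack at (320,163), and the coarse sieve is held.

Converted, 9.1 cm is 0.182, 8.7 cm is 0.174.

Emit:
{"method": "send_rows", "body": {
  "plan": [
    [[0.03,0,0,0,0,0],[0.07,-0.002,0.01,0,0,0],[0.106,-0.002,0.05,0,0,0],[0.1186,-0.002,0.1,0,0,0],[0.1186,-0.002,0.15,0,0,0],[0.1186,-0.002,0.174,0,0,0],[0.1186,-0.002,0.182,0,0,0],[0.1186,-0.002,0.182,0,0,0]]
  ]
}}

```text
clock: 18.2
tool_pos: [0.4427, 0.3773, 0.0928]
orientation: [179.9, 0.1, 0.0]
force: [0.1, 0.0, -0.6]
opening: 0.0599
gripper_force: 30.0
```

Emit:
{"method": "send_rows", "body": {
  "plan": [
    [[0,0,0,0,0,0],[0,0,0,0,0,0],[0,0,0,0,0,0],[0,0,0,0,0,0]]
  ]
}}

```text
clock: 18.53
tool_pos: [0.443, 0.3788, 0.0947]
orientation: [-179.9, -0.1, 0.1]
force: [-0.4, -0.3, -1.1]
opening: 0.0593
gripper_force: 30.0
```

```bash
python3 go.py 443.2 377.3 82.3
```

```text
t 18.53 pos [443.  378.8  94.7] rpy [-1.7991e+02 -6.0000e-02  7.0000e-02] F [-0.4 -0.3 -1.1] open 59.3 g 30.0 
row [0.01, 0.16, 1.24] [-0.09, -0.06, 0.07]
```

Converted, 0.9 cm is 0.018, 0.7 cm is 0.014.

Emit:
{"method": "send_rows", "body": {
  "plan": [
    [[0,0.0028,0.002,0,0,0],[0,0.0028,0.006,0,0,0],[0,0.0028,0.01,0,0,0],[0,0.0028,0.014,0,0,0],[0,0.0028,0.018,0,0,0],[0,0.0028,0.018,0,0,0],[0,0.0028,0.018,0,0,0],[0,0.0028,0.018,0,0,0]]
  ]
}}

```text
clock: 19.2
tool_pos: [0.4428, 0.377, 0.0846]
orientation: [180.0, 0.0, 0.1]
force: [-0.6, -0.5, -0.6]
opening: 0.0597
gripper_force: 30.0
```

Converted, 0.33 cm is 0.0066, 0.3 cm is 0.006.

Emit:
{"method": "send_rows", "body": {
  "plan": [
    [[0,0,0.002,0,0,0],[0,0,0.004,0,0,0],[0,0,0.006,0,0,0],[0,0,0.0066,0,0,0],[0,0,0.0066,0,0,0],[0,0,0.0066,0,0,0],[0,0,0.0066,0,0,0]]
  ]
}}

```text
clock: 19.78
tool_pos: [0.443, 0.3771, 0.0822]
orientation: [-180.0, -0.0, 0.1]
force: [-2.2, -1.2, 6.0]
opening: 0.0599
gripper_force: 30.0
```

Emit:
{"method": "send_rows", "body": {
  "plan": [
    [[0,0,0,0,0,0],[0,0,0,0,0,0],[0,0,0,0,0,0],[0,0,0,0,0,0],[0,0,0,0,0,0],[0,0,0,0,0,0]]
  ],
  "fingers": 1
}}

```text
clock: 20.28
tool_pos: [0.4428, 0.3769, 0.0812]
orientation: [180.0, 0.0, 0.1]
force: [-1.0, 0.2, 1.0]
opening: 0.0869
gripper_force: 0.0
```

Converted, 20 cm is 0.4, 16 cm is 0.32.

Emit:
{"method": "send_rows", "body": {
  "plan": [
    [[0,0,-0.02,0,0,0],[0,0,-0.06,0,0,0],[0,0.01,-0.12,0,0,0],[0,0.08,-0.12,0,0,0],[0,0.16,-0.12,0,0,0],[0,0.24,-0.12,0,0,0],[-0.01,0.32,-0.12,0,0,0],[-0.02,0.4,-0.12,0,0,0]]
  ]
}}

```text
clock: 20.95
tool_pos: [0.4327, 0.1753, 0.1421]
orientation: [-180.0, -0.0, 0.1]
force: [0.7, 0.5, -0.6]
opening: 0.0878
gripper_force: 0.0
```

Converted, 5 cm is 0.1, 4 cm is 0.08.

Emit:
{"method": "send_rows", "body": {
  "plan": [
    [[-0.006,0.06,0.02,0,0,0],[-0.006,0.1,0.06,0,0,0],[-0.006,0.1,0.08,0,0,0],[-0.006,0.1,0.08,0,0,0],[-0.006,0.1,0.08,0,0,0],[-0.006,0.1,0.08,0,0,0],[-0.006,0.1,0.08,0,0,0]]
  ]
}}

```text
clock: 21.53
tool_pos: [0.4308, 0.1279, 0.1023]
orientation: [-180.0, -0.1, 0.1]
force: [0.5, -0.5, 0.7]
opening: 0.0877
gripper_force: 0.0
```

```bash
python3 - <<'E'
from meas import *
s=snap('wrist','w7'); u,v=proj(s,[.4455,.127,.012]).astype(int);print(u,v)
for th in(110,140,170):print(circ(s,u,v,.012,54,th))
E
python3 go.py 446 127 14
```

```text
323 225
(array([445.9, 127.3,  30.3]), array([323.2, 224.2]), array([76.9, 78. ]))
(array([446.1, 127.4,  30.2]), array([323.2, 224.1]), array([76.5, 77.6]))
(array([445.9, 127.4,  30.1]), array([323.3, 224.2]), array([76.1, 77.5]))
t 21.58 pos [430.6 127.9 102.1] rpy [-1.7995e+02 -7.0000e-02  1.1000e-01] F [-0.2 -0.  -1.5] open 87.4 g 0.0 
row [1.53, 0.1, 8.82] [-0.05, -0.07, 0.11]
```

View pics/w7.png

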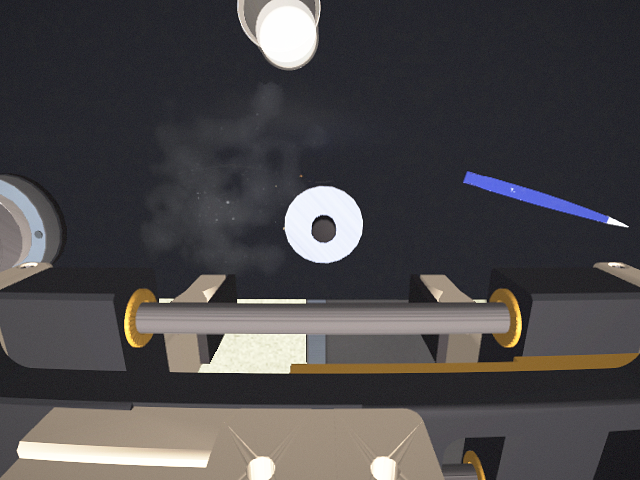

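The lid is at (323,224) with its black knob at (323,229), and nothing else is in reach of the fingers.

Emit:
{"method": "send_rows", "body": {
  "plan": [
    [[0.01,0.001,0.04,0,0,0],[0.02,0.001,0.09,0,0,0],[0.03,0.001,0.13,0,0,0],[0.03,0.001,0.156,0,0,0],[0.03,0.001,0.17,0,0,0],[0.03,0.001,0.174,0,0,0],[0.03,0.001,0.174,0,0,0],[0.03,0.001,0.174,0,0,0]]
  ]
}}

```text
clock: 22.25
tool_pos: [0.4455, 0.1269, 0.0151]
orientation: [-180.0, -0.1, 0.1]
force: [0.1, 0.7, 0.3]
opening: 0.0876
gripper_force: 0.0
```

Emit:
{"method": "send_rows", "body": {
  "plan": [
    [[0,0,0,0,0,0],[0,0,0,0,0,0],[0,0,0,0,0,0],[0,0,0,0,0,0],[0,0,0,0,0,0],[0,0,0,0,0,0],[0,0,0,0,0,0],[0,0,0,0,0,0]]
  ],
  "fingers": 0
}}

```text
clock: 22.92
tool_pos: [0.445, 0.1264, 0.0143]
orientation: [180.0, 0.0, 0.1]
force: [-0.2, 0.1, 1.1]
opening: 0.0398
gripper_force: 0.0
```

Emit:
{"method": "send_rows", "body": {
  "plan": [
    [[0,0,0,0,0,0],[0,0,0,0,0,0],[0,0,0,0,0,0],[0,0,0,0,0,0],[0,0,0,0,0,0],[0,0,0,0,0,0]]
  ]
}}

```text
clock: 23.42
tool_pos: [0.4451, 0.1264, 0.0143]
orientation: [180.0, -0.0, 0.1]
force: [0.6, 0.2, -0.1]
opening: 0.0169
gripper_force: 30.0
```

Converted, -19 cm is -0.38, -17.5 cm is -0.35.

Emit:
{"method": "send_rows", "body": {
  "plan": [
    [[0,0,-0.02,0,0,0],[0,0,-0.06,0,0,0],[0,0,-0.12,0,0,0],[0,0,-0.18,0,0,0],[0,-0.02,-0.24,0,0,0],[-0.01,-0.06,-0.3,0,0,0],[-0.02,-0.11,-0.35,0,0,0],[-0.03,-0.17,-0.38,0,0,0]]
  ]
}}

```text
clock: 24.08
tool_pos: [0.4303, 0.212, 0.2076]
orientation: [-179.9, -0.2, -0.0]
force: [0.8, 0.0, -0.8]
opening: 0.0172
gripper_force: 30.0
```

Converted, -16.5 cm is -0.33, -16 cm is -0.32.

Emit:
{"method": "send_rows", "body": {
  "plan": [
    [[-0.02,-0.06,0,0,0,0],[-0.04,-0.12,0,0,0,0],[-0.06,-0.18,0,0,0,0],[-0.08,-0.24,0,0,0,0],[-0.09,-0.29,0,0,0,0],[-0.09,-0.32,0,0,0,0],[-0.09,-0.33,0,0,0,0],[-0.09,-0.33,0,0,0,0]]
  ]
}}

```text
clock: 24.75
tool_pos: [0.3847, 0.3769, 0.2037]
orientation: [179.9, 0.0, 0.1]
force: [0.2, -0.1, -0.7]
opening: 0.0174
gripper_force: 30.0
```

Emit:
{"method": "send_rows", "body": {
  "plan": [
    [[0,0,0,0,0,0],[0,0,0,0,0,0],[0,0,0,0,0,0],[0,0,0,0,0,0]]
  ]
}}

```text
clock: 25.08
tool_pos: [0.3851, 0.3755, 0.2045]
orientation: [-180.0, -0.0, -0.0]
force: [0.1, -0.0, -0.9]
opening: 0.0169
gripper_force: 30.0
```

```bash
python3 - <<'E'
from meas import *
s=snap('wrist','w8'); u,v=proj(s,[.443,.3775,.102]).astype(int);print(u,v)
for th in(150,205,220,235):print(circ(s,u,v,.102,48,th))
E
python3 go.py 443 377.5 120
```

```text
319 166
(array([445.5, 377.3,  32.6]), array([319.4, 161.9]), array([80.6, 87.1]))
(array([445. , 376.8,  32.1]), array([320. , 163.2]), array([79. , 84.3]))
(array([442.8, 376.5,  29.9]), array([320.6, 165.9]), array([77.1, 78.4]))
(array([442.8, 376.4,  29.6]), array([320.6, 165.9]), array([76.9, 77.7]))
t 25.13 pos [385.  375.7 204.6] rpy [-1.7998e+02 -1.0000e-02  0.0000e+00] F [ 0.4 -1.  -0.5] open 16.7 g 30.0 
row [5.79, -0.18, 8.46] [-0.02, -0.01, 0.0]
```

View pics/w8.png

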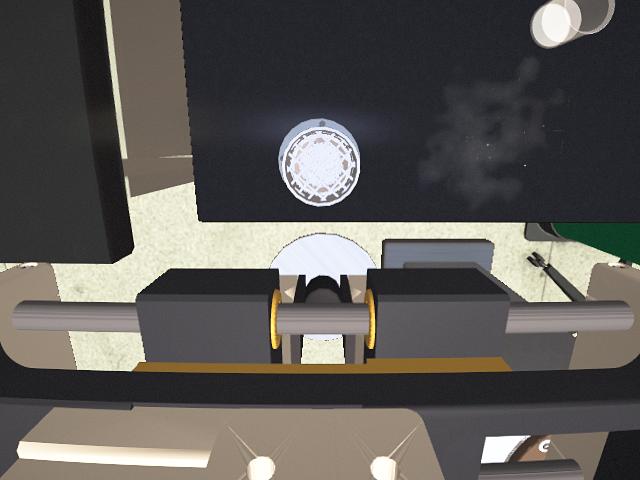

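The coarse sieve is seated on the stack, rim at (320,166), and the lid is held level by its knob.

Converted, 8.4 cm is 0.168, 8 cm is 0.16.

Emit:
{"method": "send_rows", "body": {
  "plan": [
    [[0.03,0,0,0,0,0],[0.07,-0.002,0.01,0,0,0],[0.106,-0.002,0.05,0,0,0],[0.114,-0.002,0.1,0,0,0],[0.114,-0.002,0.14,0,0,0],[0.114,-0.002,0.16,0,0,0],[0.114,-0.002,0.168,0,0,0],[0.114,-0.002,0.168,0,0,0]]
  ]
}}

```text
clock: 25.8
tool_pos: [0.4417, 0.377, 0.1199]
orientation: [179.9, 0.0, 0.1]
force: [0.1, -0.4, -0.1]
opening: 0.017
gripper_force: 30.0
```

Emit:
{"method": "send_rows", "body": {
  "plan": [
    [[0,0,0,0,0,0],[0,0,0,0,0,0],[0,0,0,0,0,0],[0,0,0,0,0,0],[0,0,0,0,0,0]]
  ]
}}

```text
clock: 26.22
tool_pos: [0.4419, 0.3777, 0.121]
orientation: [-179.9, -0.0, 0.1]
force: [0.1, 0.7, -0.5]
opening: 0.017
gripper_force: 30.0
```

```bash
python3 go.py 442.2 376.7 108.3
```

```text
t 26.22 pos [441.9 377.7 121. ] rpy [-1.7994e+02 -4.0000e-02  7.0000e-02] F [ 0.1  0.7 -0.5] open 17.0 g 30.0 
row [0.03, 0.1, 1.27] [-0.06, -0.04, 0.07]
```

Converted, 0.9 cm is 0.018, 0.03 cm is 0.0006.

Emit:
{"method": "send_rows", "body": {
  "plan": [
    [[0.0006,0.002,0.002,0,0,0],[0.0006,0.002,0.006,0,0,0],[0.0006,0.002,0.01,0,0,0],[0.0006,0.002,0.014,0,0,0],[0.0006,0.002,0.018,0,0,0],[0.0006,0.002,0.018,0,0,0],[0.0006,0.002,0.018,0,0,0],[0.0006,0.002,0.018,0,0,0]]
  ]
}}

```text
clock: 26.88
tool_pos: [0.4421, 0.3764, 0.1113]
orientation: [180.0, 0.0, 0.1]
force: [0.4, -0.1, -0.6]
opening: 0.0169
gripper_force: 30.0
```

Converted, 0.35 cm is 0.007, 0.3 cm is 0.006.

Emit:
{"method": "send_rows", "body": {
  "plan": [
    [[0,0,0.002,0,0,0],[0,0,0.004,0,0,0],[0,0,0.006,0,0,0],[0,0,0.007,0,0,0],[0,0,0.007,0,0,0],[0,0,0.007,0,0,0],[0,0,0.007,0,0,0]]
  ]
}}

```text
clock: 27.47
tool_pos: [0.4422, 0.3765, 0.1082]
orientation: [-180.0, -0.0, 0.1]
force: [-0.1, -0.3, 4.2]
opening: 0.0168
gripper_force: 30.0
```

Emit:
{"method": "send_rows", "body": {
  "plan": [
    [[0,0,0,0,0,0],[0,0,0,0,0,0],[0,0,0,0,0,0],[0,0,0,0,0,0],[0,0,0,0,0,0],[0,0,0,0,0,0],[0,0,0,0,0,0],[0,0,0,0,0,0]]
  ],
  "fingers": 0.5
}}

```text
clock: 28.13
tool_pos: [0.4421, 0.3764, 0.1078]
orientation: [180.0, 0.0, 0.1]
force: [0.1, 0.2, 0.4]
opening: 0.044
gripper_force: 0.0
```

Converted, 12 cm is 0.24, -10 cm is -0.2.

Emit:
{"method": "send_rows", "body": {
  "plan": [
    [[0,0,-0.02,0,0,0],[0,0,-0.06,0,0,0],[0,0,-0.12,0,0,0],[0,0,-0.18,0,0,0],[0,0.04,-0.2,0,0,0],[0,0.1,-0.2,0,0,0],[-0.02,0.16,-0.2,0,0,0],[-0.04,0.24,-0.2,0,0,0]]
  ]
}}

```text
clock: 28.8
tool_pos: [0.4223, 0.2563, 0.2086]
orientation: [-180.0, -0.1, 0.1]
force: [-0.7, -0.2, 0.5]
opening: 0.0439
gripper_force: 0.0
```

Converted, 8 cm is 0.16, 4 cm is 0.08.

Emit:
{"method": "send_rows", "body": {
  "plan": [
    [[0,0.08,0,0,0,0],[0,0.16,0,0,0,0],[0,0.16,0,0,0,0],[0,0.16,0,0,0,0],[0,0.16,0,0,0,0],[0,0.16,0,0,0,0],[0,0.16,0,0,0,0]]
  ]
}}

```text
clock: 29.38
tool_pos: [0.4224, 0.1773, 0.2079]
orientation: [180.0, 0.0, 0.1]
force: [-0.7, 0.1, 0.5]
opening: 0.0437
gripper_force: 0.0
```

Run:
```python
from meas import *
s=snap('scene','s9');t=snap('top','t9')
for z,n in((.106,'lid top'),(.05,'pan')): print(n,proj(s,[.4435,.378,z]),proj(t,[.4435,.378,z]))
u,v=proj(t,[.4435,.378,.106]).astype(int); print(circ(t,u,v,.106,26,130))
a=cv2.resize(s['img'][120:270,130:290],None,fx=3,fy=3);b=cv2.resize(t['img'][220:370,160:260],None,fx=3,fy=3)
cv2.imwrite('pics/f9.png',np.hstack([a,b])[:,:,::-1])
print(ctrl.get_obs()['force'])
```

```text
lid top [208.46629226 191.39975629] [215.09768073 296.29753845]
pan [212.10929646 213.72657648] [220.24116846 294.92389031]
(array([445.4, 366.3,  40.1]), array([221.2, 294.9]), array([35. , 39.6]))
[-0.75589581  0.76816944 -0.52102852]
```

View pics/f9.png

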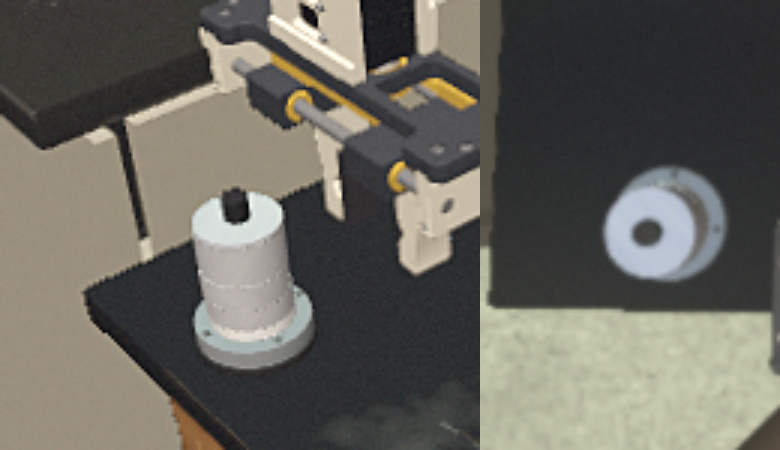

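The stack stands upright with no gaps. The lid centre is at scene (209,193), against (208,191) predicted for a fully home lid, and the gripper is clear. I'm handing in.

```bash
python3 -c "
from plant import ctrl
print(ctrl.close_job())"
```

```text
the job is handed in; nothing more can be done
None
```

I built the stack on the base in order (pan, fine sieve, coarse sieve, lid) and handed it in at about 29.5 s. The last camera check showed it upright, closed and clear of the gripper; the hand-in returned no verdict.

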